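Swap the angles in the gluing cradles and nest the corner mouldings

TASK

The two aluminium angles lie in the wrong gluing cradles. Swap them (the empty middle notch of the moulding rack is free for parking), so that the long angle lies in the long cradle and the short one in the short cradle, centred end to end and fully down in the V. Lay each oak corner moulding from the rack into the aluminium angle of its own length, nested fully home along the V, legs flat on legs and ends even, and let go of everything.

Things in the scene. Friction and masses are not known exactly. Their poses are not given: they have to be found in the camera images.
- alu_long: long aluminium angle, bare metal, 180 mm long; legs 36 mm wide, 4 mm thick, at 90 degrees, lying as a V, point down, in the cradle of the other length. 51 mm across the leg tips, whose outer edges (grip these from above across the V at mid-length, pads reaching 10 mm below) are 25.5 mm above its origin. Origin: on the outer point of the V, lowest line, mid-length; x along it, z up. About 130 g
- alu_short: short aluminium angle, bare metal, 115 mm long; legs 36 mm wide, 4 mm thick, at 90 degrees, lying as a V, point down, in the cradle of the other length. 51 mm across the leg tips, whose outer edges (grip these from above across the V at mid-length, pads reaching 10 mm below) are 25.5 mm above its origin. Origin: on the outer point of the V, lowest line, mid-length; x along it, z up. About 85 g
- oak_long: long oak corner moulding, pale wood, 180 mm long; legs 45 mm wide, 8 mm thick, at 90 degrees, lying as a V, point down, in the rack. 64 mm across the leg tips, whose outer edges (grip these, as on the angles) are 31.8 mm above its origin. Origin: on the outer point of the V, the lowest line, at mid-length; x along it, z up. Home in an angle, its origin is 5.7 mm above the angle's. About 90 g
- oak_short: short oak corner moulding, pale wood, 115 mm long; legs 45 mm wide, 8 mm thick, at 90 degrees, lying as a V, point down, in the rack. 64 mm across the leg tips, whose outer edges (grip these, as on the angles) are 31.8 mm above its origin. Origin: on the outer point of the V, the lowest line, at mid-length; x along it, z up. Home in an angle, its origin is 5.7 mm above the angle's. About 60 g
- cradle_long: long gluing cradle, fixed: plywood board 188 x 90 mm, 12 thick, with four wooden ribs 80 mm wide, 18 thick, 52 tall at x = -79, -42, 42 and 79 mm, each with a 90 degree V notch 20 mm deep. The 66 mm gap at the middle is open for fingers. Origin: centre of the board's underside; x along the V, z up. A seated piece has its origin 32 mm above this origin
- cradle_short: short gluing cradle, fixed: plywood board 114 x 90 mm, 12 thick, with two wooden ribs 80 mm wide, 18 thick, 52 tall at x = -42 and 42 mm, each with a 90 degree V notch 20 mm deep. The 66 mm gap at the middle is open for fingers. Origin: centre of the board's underside; x along the V, z up. A seated piece has its origin 32 mm above this origin
- rack: moulding rack, fixed: plywood board 124 x 290 mm, 12 thick, with two wooden rails 18 mm thick, 52 tall at x = -42 and 42 mm, each with three 90 degree V notches at y = -100, 0 and 100 mm. Mouldings lie in the outer notches, either way round; the middle one is empty. Origin: centre of the underside; Vs run along x, z up. A seated piece has its origin 32 mm above this origin

How it is judged:
At the end, for the whole second after the job is handed in: Each angle in the cradle of its length and each moulding in the angle of its length, V upward: centred along the V within 12 mm, across within 4 mm, seated within 3 mm, in line within 0.07 rad, leg faces within 0.09 rad; upright within 0.1 rad, released, at rest (x of alu_long in the frame of cradle_long between -0.012 and 0.012 m and y of alu_long in the frame of cradle_long between -0.004 and 0.004 m and z of alu_long in the frame of cradle_long between 0.029 and 0.035 m and angle between the x axis of alu_long and the x axis of cradle_long, either way round below 0.07 rad and angle between the z axis of alu_long and the z axis of cradle_long, either way round below 0.09 rad and x of alu_short in the frame of cradle_short between -0.012 and 0.012 m and y of alu_short in the frame of cradle_short between -0.004 and 0.004 m and z of alu_short in the frame of cradle_short between 0.029 and 0.035 m and angle between the x axis of alu_short and the x axis of cradle_short, either way round below 0.07 rad and angle between the z axis of alu_short and the z axis of cradle_short, either way round below 0.09 rad and x of oak_long in the frame of alu_long between -0.012 and 0.012 m and y of oak_long in the frame of alu_long between -0.004 and 0.004 m and z of oak_long in the frame of alu_long between 0.0027 and 0.0087 m and angle between the x axis of oak_long and the x axis of alu_long, either way round below 0.07 rad and angle between the z axis of oak_long and the z axis of alu_long, either way round below 0.09 rad and x of oak_short in the frame of alu_short between -0.012 and 0.012 m and y of oak_short in the frame of alu_short between -0.004 and 0.004 m and z of oak_short in the frame of alu_short between 0.0027 and 0.0087 m and angle between the x axis of oak_short and the x axis of alu_short, either way round below 0.07 rad and angle between the z axis of oak_short and the z axis of alu_short, either way round below 0.09 rad and linear speed of each of alu_long, alu_short, oak_long, oak_short below 0.01 m/s and angular speed of each of alu_long, alu_short, oak_long, oak_short below 0.1 rad/s and angle between each of alu_long, alu_short, oak_long, oak_short's own z axis and vertical below 0.1 rad); the robot touches nothing.
It also fails if it takes over 118 s, if anything falls off the work surface, if the arm or the gripper's body presses on something with over 40 N, if the wrist force passes 120 N, or if a joint passes its speed limit or range.

ROBOT

A 6-joint arm with a two-finger parallel gripper is mounted at the origin on a cart in front of the work surface, level with it; the furniture and walls round the work are solid. World frame = base frame: x ahead of the robot, y to its left, z up, the work surface at z = 0. Lengths are in m, angles in rad, forces in N, time in s.
With the tool pointing down it reaches from about 0.35 to 0.975 m from the base axis. Payload 4.9 kg.
Tool frame: the origin (TCP) lies at the very end of the fingers, on their centre line; the grasp point (between the pads) lies 19 mm behind it; x points along the fingers, y is the direction in which the jaws open and shut, and the axes are right-handed (so a half turn about x gives the same grasp; the last joint's range is limited). The gripper opens to 85 mm and grips with 20 to 120 N. Pads are 22 mm wide; open, the fingers measure 114 mm over their backs; the gripper's body (76 mm by 85 mm) begins 54 mm behind the grasp point. The pads swing forward as they close: fully open they stand 13 mm farther back than shut.
Start: joints at [1.039, 0.053, 1.613, -0, 1.476, -0.119], TCP at [0.251, 0.572, 0.231] pointing down, gripper open.
Joint ranges: [-3.01, 3.01], [-1.01, 2.22], [0.06, 2.58], [-1.02, 4.17], [0.09, 2.62], [-3.14, 3.14]. Speed limits (rad/s): [2.57, 2.57, 3.14, 3.14, 3.14, 3.14].

INTERFACE

Orientations are given as a rotation vector (axis times angle).
In Python, from station import ctrl, get_image, calibration, finish_job, search_frame, cut_out, mark_of gives the robot as it stands. The module is installed in compiled form; this text tells all that it offers.
- The arm moves only by the tool arm_command, never from a script. Its argument "plan" is a list that holds one entry, the list of rows, each a list of 7 numbers: the shift along the tool's x, y, z in m, then the turn, a rotation vector about the tool's x, y, z in degrees, then the finger opening in m, from 0 to 0.0854. A call has 1 to 20 rows; each row shifts and turns the pose as measured when the row begins, along the tool's axes as they then stand; what a row does not reach is not made up. A row lasts 1/12 s, in which the tool goes at most 41.7 mm and 7.16 degrees, less where a joint would pass 70% of its speed; a pose out of reach is approached as far as the arm can. A call with a gripper value outside its range is refused whole. The fingers move at their own pace and stop on an object; "squeeze" is the grip in N (left out, the last holds). Time passes only in rows, so rows that do not move let the fingers close. It gives the time, the measured TCP pose, the force and the opening at its end, in the units of the state.
- ctrl.get_obs(): the state, without advancing time (a new reading comes with each control period).
- get_image(name): name is "side" or "top"; returns the picture (420x560x3 uint8, red, green, blue); there is no depth.
- calibration(name): a dict with "fx", "fy", "cx", "cy" (pixels), "cam_to_world" (4x4, takes a point from camera to world coordinates). Camera axes: x right, y down, z forward; pixel columns grow to the right and rows downward; lengths in m; the calibration is good to about 2 mm. A picture is of the moment at which its call begins. calibration takes no time and is no camera call.
- finish_job(): hands the job in, once; it reports no verdict.
Trained networks look in the newest picture that a camera, given by its name, has taken for a name from the list of things; names that differ only in an ending like _2 or _b are one class to them, and where a whole thing is asked for, a point or a joint stands for the part that bears it (a point fixed in the world has none). Each returns a list of dicts, best first, with "conf" (0 to 1); they miss things now and then, are a little off and sometimes report something else, mostly with a low value. They report only what shows in the picture. A call takes as long as a camera call.
- search_frame(camera, thing): "at" ([x, y, z] in m, in the coordinates of the camera as it stood for that picture, good to about 4 mm: the middle of the surface that is visible of it).
- cut_out(camera, thing): "mask" (420x560 bool, what is visible of it).
- mark_of(camera, thing): "at" ([x, y, z] in m, in the coordinates of the camera as it stood for that picture, good to about 4 mm: a listed point, or the origin of a listed thing).
The state is a dict: "t": time; "q": joint angles; "dq": joint speeds; "effort": joint torques, N m; "tool_pos": TCP position; "tool_rot": TCP orientation; "contact_force": force on the tool from outside, world axes, zero at the start; "wrist_torque": the same for the moment, N m; "opening": finger opening in m.
Only numpy, scipy, OpenCV 4.12 (cv2) and the standard library are available. Lean on these libraries where they do the work, as an engineer would, in place of code of your own. Each camera call takes 0.05 s, during which the arm holds its last target. There are 200 camera calls.

## Working session

There is one attempt and no reset: what is moved stays moved. The work goes in short steps, Python scripts to look and compute and a tool call to move; the robot and the scene stay as the last step left them, time stands still between calls to the robot, and variables do not carry over. Pictures are saved under pics/ and viewed, about 12 in all and at most 16, crops included, and the job is handed in when it is done.

Besides the shell and the picture viewer there is one more tool, called after "Call:" as name([rows], argument=value, ...), one row to a line, values as JSON. arm_command: Moves the arm, as the interface text tells. Its arguments: {"type":"object","properties":{"plan":{"type":"array","items":{"type":"array","items":{"type":"array","items":{"type":"number"}}}},"squeeze":{"type":"number"}},"required":["plan"]}

```bash
mkdir -p pics; cat > h.py <<'E'
import numpy as np, cv2
from station import *
from scipy.spatial.transform import Rotation as R
def w(cam,p):
    T=np.array(calibration(cam)["cam_to_world"]); return T[:3,:3]@np.array(p)+T[:3,3]
def ray(cam,u,v,z):
    c=calibration(cam);T=np.array(c["cam_to_world"])
    d=T[:3,:3]@np.array([(u-c["cx"])/c["fx"],(v-c["cy"])/c["fy"],1]);o=T[:3,3]
    return o+d*(z-o[2])/d[2]
def proj(cam,p):
    c=calibration(cam);T=np.array(c["cam_to_world"]);q=T[:3,:3].T@(np.array(p)-T[:3,3])
    return np.array([c["fx"]*q[0]/q[2]+c["cx"],c["fy"]*q[1]/q[2]+c["cy"]])
def snap(cam,name):
    im=get_image(cam);cv2.imwrite(f"pics/{name}.png",im[:,:,::-1]);return im
def mrect(cam,thing,z):
    r=cut_out(cam,thing)
    if not r: return None
    m=r[0]["mask"];v,u=np.nonzero(m)
    P=np.array([ray(cam,a,b,z)[:2] for a,b in zip(u,v)])
    c,s,a=cv2.minAreaRect((P*1000).astype(np.float32))
    if s[0]<s[1]: s=(s[1],s[0]);a+=90
    return r[0]["conf"],np.round(c,1),np.round(s,1),round((a+90)%180-90,1)
E
python3 - <<'E'
from h import *
np.set_printoptions(precision=4,suppress=True)
for c in("top","side"):
    snap(c,c+"0"); print(c,np.array(calibration(c)["cam_to_world"]),calibration(c)["fx"])
z={"alu_long":.0575,"alu_short":.0575,"oak_long":.0638,"oak_short":.0638,"cradle_long":.03,"cradle_short":.03,"rack":.03}
for t in z:
    for c in("top","side"):
        print(t,c,[(round(r["conf"],2),w(c,r["at"])) for r in mark_of(c,t)][:3])
    print(mrect("top",t,z[t]))
o=ctrl.get_obs();print(o["tool_pos"],R.from_rotvec(o["tool_rot"]).as_matrix())
E
```

```text
top [[-0.026  -0.985   0.1705  0.3224]
 [-0.9996  0.0235 -0.0168  0.0096]
 [ 0.0125 -0.1709 -0.9852  1.2555]
 [ 0.      0.      0.      1.    ]] 491.0034667705159
side [[-0.9389 -0.1947  0.2838  0.0298]
 [-0.3439  0.5669 -0.7486  1.2731]
 [-0.0152 -0.8004 -0.5992  1.054 ]
 [ 0.      0.      0.      1.    ]] 544.1463836032425
alu_long top [(0.8, array([ 0.5496, -0.0022,  0.0332]))]
alu_long side [(0.57, array([0.5538, 0.0021, 0.0327]))]
(0.61, array([551.8,  -2. ]), array([179. ,  51.5]), -15.4)
alu_short top [(0.75, array([ 0.5337, -0.3032,  0.0301]))]
alu_short side [(0.51, array([ 0.5312, -0.3009,  0.037 ]))]
(0.74, array([ 531.8, -302.6]), array([116.5,  50.4]), 2.8)
oak_long top [(0.62, array([0.5418, 0.3922, 0.029 ])), (0.45, array([0.5381, 0.1836, 0.0386]))]
oak_long side [(0.63, array([0.5381, 0.3897, 0.0342]))]
(0.93, array([539.9, 391.6]), array([181.8,  64.4]), -1.4)
oak_short top [(0.59, array([0.5401, 0.1857, 0.0358]))]
oak_short side [(0.7, array([0.5403, 0.1922, 0.0345]))]
(0.79, array([537.5, 190.6]), array([118.3,  65.1]), -3.2)
cradle_long top [(0.66, array([ 0.5355, -0.3024,  0.0025]))]
cradle_long side [(0.56, array([ 0.539 , -0.3002,  0.0018]))]
(0.8, array([ 536.9, -299.2]), array([191.9,  97.7]), 1.8)
cradle_short top [(0.78, array([ 0.5525, -0.0026,  0.0055]))]
cradle_short side [(0.78, array([0.5527, 0.0004, 0.0028]))]
(0.65, array([551.7,  -3.4]), array([113.2,  87.1]), -15.6)
rack top [(0.91, array([ 0.5424,  0.2902, -0.0031]))]
rack side [(0.93, array([0.5455, 0.291 , 0.0014]))]Traceback (most recent call last):
  File "<stdin>", line 9, in <module>
  File "h.py", line 19, in mrect
    P=np.array([ray(cam,a,b,z)[:2] for a,b in zip(u,v)])
                ~~~^^^^^^^^^^^
  File "h.py", line 7, in ray
    c=calibration(cam);T=np.array(c["cam_to_world"])
ValueError: time passes only in moves, steps and waits
```

View pics/top0.png

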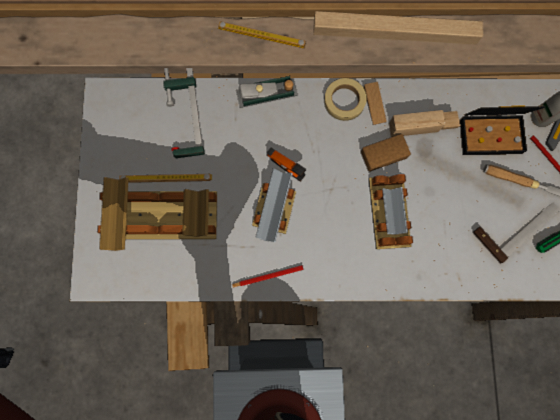

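View pics/side0.png

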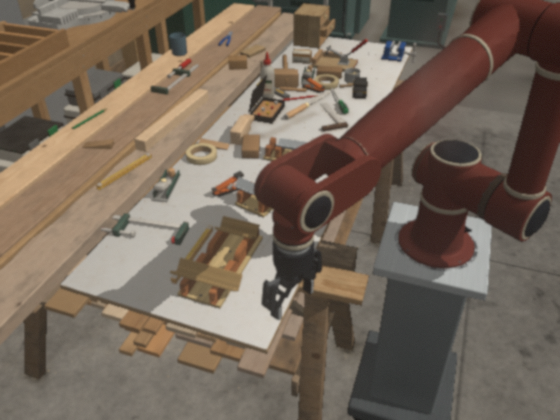

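The top view shows the rack on the left (oak_long around pixel 113,213, oak_short around 197,213). cradle_short with alu_long is at about (273,203), and cradle_long with alu_short at about (393,212). The side view agrees. The detections are consistent, so next I need the tool axes.

```bash
sed -i 's/^def w(/_C={}\ndef cal(c):\n    if c not in _C: _C[c]=calibration(c)\n    return _C[c]\ndef w(/; s/=calibration(cam)/=cal(cam)/; s/np.array(calibration(cam)/np.array(cal(cam)/' h.py
cat >> h.py <<'E'
def goto(x,y,z,yaw):
    """print tool-frame shift to target; yaw=direction of V axis in world (deg); jaw (tool y) perpendicular"""
    o=ctrl.get_obs();M=R.from_rotvec(o["tool_rot"]).as_matrix();p=np.array(o["tool_pos"])
    best=None
    for k in(0,180):
        a=np.radians(yaw+90+k);Y=np.array([np.cos(a),np.sin(a),0]);X=np.array([0,0,-1.])
        T=np.column_stack([X,Y,np.cross(X,Y)]);rv=np.degrees(R.from_matrix(M.T@T).as_rotvec())
        if best is None or np.linalg.norm(rv)<np.linalg.norm(best): best=rv
    print("t",round(o["t"],2),"tcp",np.round(p,4),"q",np.round(o["q"],2),"F",np.round(o["contact_force"],1),"open",round(o["opening"],4))
    print("shift mm",np.round(M.T@(np.array([x,y,z])-p)*1000,1),"turn",np.round(best,2)); print("M",np.round(M,3).tolist())
E
python3 - <<'E'
from h import *
for c in("top","side"): get_image(c)
print(mrect("top","rack",.03))
goto(.532,-.302,.17,2.3)
E
```

```text
(0.68, array([541.5, 291.1]), array([298.1, 123. ]), 88.6)
t 1.3 tcp [0.2507 0.5725 0.2313] q [ 1.04  0.05  1.61  0.    1.48 -0.12] F [1.3 0.7 0.7] open 0.0853
shift mm [  61.3 -688.2  608.5] turn [-25.95  -0.     0.  ]
M [[-0.0, 0.401, 0.916], [-0.0, 0.916, -0.401], [-1.0, -0.0, -0.0]]
```

Call:
arm_command([
  [[0.0036, -0.0239, 0.0298, 0, 0, 0, 0.085], [0.0036, -0.0239, 0.0298, 0, 0, 0, 0.085], [0.0036, -0.0239, 0.0298, 0, 0, 0, 0.085], [0.0036, -0.0239, 0.0298, 0, 0, 0, 0.085], [0.0036, -0.0239, 0.0298, 0, 0, 0, 0.085], [0.0036, -0.0239, 0.0298, 0, 0, 0, 0.085], [0.0036, -0.0239, 0.0298, 0, 0, 0, 0.085], [0.0036, -0.0239, 0.0298, 0, 0, 0, 0.085], [0.0036, -0.0239, 0.0298, 0, 0, 0, 0.085], [0.0036, -0.0239, 0.0298, 0, 0, 0, 0.085], [0.0036, -0.0239, 0.0298, 0, 0, 0, 0.085], [0.0036, -0.0239, 0.0298, 0, 0, 0, 0.085], [0.0036, -0.0239, 0.0298, 0, 0, 0, 0.085], [0.0036, -0.0239, 0.0298, 0, 0, 0, 0.085], [0.0036, -0.0239, 0.0298, 0, 0, 0, 0.085], [0.0036, -0.0239, 0.0298, 0, 0, 0, 0.085], [0.0036, -0.0239, 0.0298, 0, 0, 0, 0.085], [0, 0, 0, -4.1, 0, 0, 0.085], [0, 0, 0, -4.1, 0, 0, 0.085], [0, 0, 0, 0, 0, 0, 0.085]],
], squeeze=60)

```text
t: 2.97
tool_pos: [0.5676, -0.0295, 0.1693]
tool_rot: [0.21, 1.55, -0.199]
contact_force: [0.3, 0.8, 0.0]
opening: 0.0851
```

```bash
python3 -c "
from h import *
goto(.5515,-.002,.17,-15.4)"
```

```text
t 2.97 tcp [ 0.5676 -0.0295  0.1693] q [-0.19 -0.04  1.81  0.01  1.36 -1.5 ] F [0.3 0.8 0. ] open 0.0851
shift mm [ -0.7  22.4 -22.7] turn [ 0.46  0.56 -0.45]
M [[0.011, 0.258, 0.966], [0.005, 0.966, -0.258], [-1.0, 0.008, 0.01]]
```

Call:
arm_command([
  [[0.0, 0.011, -0.011, 0.46, 0.56, -0.45, 0.085], [0, 0.011, -0.011, 0, 0, 0, 0.085], [0.02, 0, 0, 0, 0, 0, 0.085], [0.02, 0, 0, 0, 0, 0, 0.085], [0.02, 0, 0, 0, 0, 0, 0.085], [0.01, 0, 0, 0, 0, 0, 0.085], [0, 0, 0, 0, 0, 0, 0.085]],
])

```text
t: 3.55
tool_pos: [0.5518, 0.0029, 0.1002]
tool_rot: [0.216, 1.553, -0.214]
contact_force: [0.0, 0.3, 0.2]
opening: 0.085
```

```bash
python3 -c "
from h import *
goto(.5515,-.002,.0405,-15.4)
snap('side','s1');snap('top','t1')
im=cv2.imread('pics/t1.png')[120:280,180:340];im2=cv2.imread('pics/s1.png')[130:250,190:310]
cv2.imwrite('pics/c1.png',np.hstack([cv2.resize(im,(400,400)),cv2.resize(im2,(400,400))]))"
```

```text
t 3.55 tcp [0.5518 0.0029 0.1002] q [-0.13 -0.01  1.9   0.    1.24 -1.43] F [0.  0.3 0.2] open 0.085
shift mm [59.7 -4.9  0.7] turn [-0.32  0.38 -0.12]
M [[0.007, 0.271, 0.963], [0.0, 0.963, -0.271], [-1.0, 0.002, 0.007]]
```

View pics/c1.png

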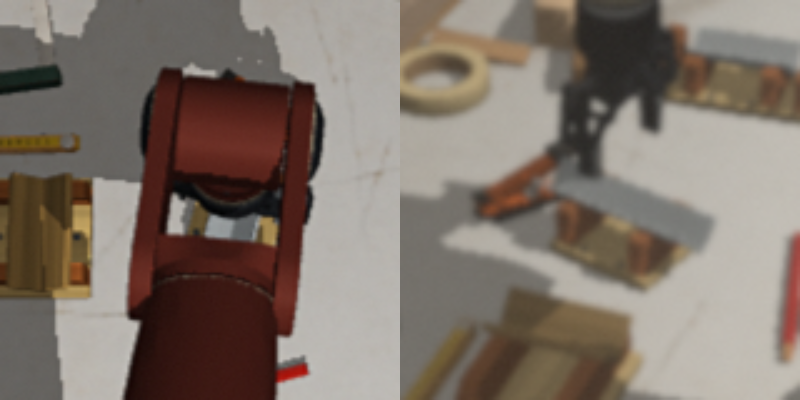

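The jaws straddle the V at about crop pixel (590,160) in the side view. I'll descend and grip.

Call:
arm_command([
  [[0.02, -0.0049, 0.0007, -0.32, 0.38, -0.12, 0.085], [0.02, 0, 0, 0, 0, 0, 0.085], [0.013, 0, 0, 0, 0, 0, 0.085], [0.005, 0, 0, 0, 0, 0, 0.085], [0, 0, 0, 0, 0, 0, 0.085]],
])

```text
t: 4.07
tool_pos: [0.5592, -0.0026, 0.0511]
tool_rot: [0.21, 1.543, -0.21]
contact_force: [0.8, 0.2, 0.0]
opening: 0.0848
```

```bash
python3 -c "
from h import *
goto(.5515,-.002,.0405,-15.4)"
```

```text
t 4.07 tcp [ 0.5592 -0.0026  0.0511] q [-0.14  0.07  1.92 -0.    1.14 -1.44] F [0.8 0.2 0. ] open 0.0848
shift mm [10.5 -1.5 -7.8] turn [ 0.01  1.02 -0.13]
M [[0.018, 0.265, 0.964], [-0.002, 0.964, -0.265], [-1.0, 0.002, 0.018]]
```

Call:
arm_command([
  [[0.005, -0.001, -0.005, 0, 1.0, 0, 0.085], [0.004, -0.0005, -0.003, 0, 0, 0, 0.085], [0.001, 0, 0, 0, 0, 0, 0.085], [0, 0, 0, 0, 0, 0, 0.06], [0, 0, 0, 0, 0, 0, 0.04], [0, 0, 0, 0, 0, 0, 0.03], [0, 0, 0, 0, 0, 0, 0.03], [0, 0, 0, 0, 0, 0, 0.03], [0, 0, 0, 0, 0, 0, 0.03], [0, 0, 0, 0, 0, 0, 0.03], [0, 0, 0, 0, 0, 0, 0.03]],
])

```text
t: 4.98
tool_pos: [0.5538, -0.0016, 0.0454]
tool_rot: [0.214, 1.554, -0.208]
contact_force: [0.2, 1.5, 0.9]
opening: 0.0468
```

```bash
python3 -c "
from h import *
goto(.5515,-.002,.0405,-15.4)"
```

```text
t 4.98 tcp [ 0.5538 -0.0016  0.0454] q [-0.14  0.07  1.92  0.    1.14 -1.44] F [0.2 1.5 0.9] open 0.0468
shift mm [ 4.9 -1.  -2.1] turn [ 0.01  0.35 -0.26]
M [[0.007, 0.265, 0.964], [0.003, 0.964, -0.265], [-1.0, 0.004, 0.006]]
```

Call:
arm_command([
  [[0, 0, 0, 0, 0, 0, 0.03], [0, 0, 0, 0, 0, 0, 0.03], [0, 0, 0, 0, 0, 0, 0.03]],
])

```text
t: 5.23
tool_pos: [0.5538, -0.0016, 0.0454]
tool_rot: [0.214, 1.554, -0.208]
contact_force: [-1.1, 1.0, -0.2]
opening: 0.0472
```

```bash
python3 -c "
from h import *
goto(.5515,-.002,.0405,-15.4)
snap('side','s2')
im2=cv2.imread('pics/s2.png')[160:240,220:320]
cv2.imwrite('pics/c2.png',cv2.resize(im2,(600,480),interpolation=cv2.INTER_CUBIC))"
```

```text
t 5.23 tcp [ 0.5538 -0.0016  0.0454] q [-0.14  0.07  1.92  0.    1.14 -1.44] F [-1.1  1.  -0.2] open 0.0472
shift mm [ 4.9 -1.1 -2.1] turn [ 0.01  0.34 -0.26]
M [[0.007, 0.265, 0.964], [0.003, 0.964, -0.265], [-1.0, 0.005, 0.006]]
```

View pics/c2.png

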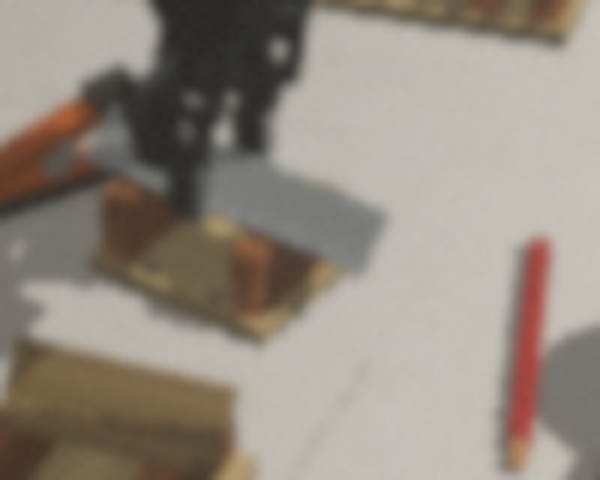

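Call:
arm_command([
  [[-0.01, 0, 0, 0, 0, 0, 0.03], [-0.02, 0, 0, 0, 0, 0, 0.03], [-0.02, 0, 0, 0, 0, 0, 0.03], [-0.02, 0, 0, 0, 0, 0, 0.03], [-0.01, 0, 0, 0, 0, 0, 0.03], [0, 0.015, -0.005, 0, 0, 0, 0.03], [0, 0.028, -0.009, 0, 0, 0, 0.03], [0, 0.028, -0.009, 0, 0, 0, 0.03], [0, 0.028, -0.009, 0, 0, 0, 0.03], [0, 0.028, -0.009, 0, 0, 0, 0.03], [0, 0.028, -0.009, 0, 0, 0, 0.03], [0, 0.028, -0.009, 0, 0, 0, 0.03], [0, 0.028, -0.009, 0, 0, 0, 0.03], [0, 0.025, -0.008, 0, 0, 0, 0.03], [0, 0.014, -0.0045, 0, 0, 0, 0.03], [0, 0.005, -0.0015, 0, 0, 0, 0.03], [0, 0, 0, -5, 0, 0, 0.03], [0, 0, 0, -5, 0, 0, 0.03], [0, 0, 0, -3, 0, 0, 0.03], [0, 0, 0, 0, 0, 0, 0.03]],
])

```text
t: 6.95
tool_pos: [0.5388, 0.2742, 0.1301]
tool_rot: [0.024, 1.568, -0.03]
contact_force: [0.7, -0.1, -2.0]
opening: 0.047
```

```bash
python3 -c "
from h import *
goto(.541,.291,.0454,-1.4)"
```

```text
t 6.95 tcp [0.5388 0.2742 0.1301] q [ 0.35  0.09  1.75 -0.    1.3  -1.19] F [ 0.7 -0.1 -2. ] open 0.047
shift mm [84.6 17.2  1.4] turn [-0.59  0.17  0.21]
M [[0.003, 0.035, 0.999], [-0.004, 0.999, -0.035], [-1.0, -0.004, 0.003]]
```

Call:
arm_command([
  [[0, 0.009, 0.001, -0.6, 0.2, 0.2, 0.03], [0, 0.006, 0, 0, 0, 0, 0.03], [0.015, 0.002, 0, 0, 0, 0, 0.03], [0.02, 0, 0, 0, 0, 0, 0.03], [0.015, 0, 0, 0, 0, 0, 0.03], [0.005, 0, 0, 0, 0, 0, 0.03], [0, 0, 0, 0, 0, 0, 0.03], [0, 0, 0, 0, 0, 0, 0.03]],
])

```text
t: 7.62
tool_pos: [0.5427, 0.2929, 0.0751]
tool_rot: [0.027, 1.569, -0.025]
contact_force: [0.5, -1.0, -1.6]
opening: 0.0473
```

```bash
python3 -c "
from h import *
goto(.541,.291,.0454,-1.4)"
```

```text
t 7.62 tcp [0.5427 0.2929 0.0751] q [ 0.37  0.17  1.75  0.    1.21 -1.16] F [ 0.5 -1.  -1.6] open 0.0473
shift mm [29.7 -2.  -1.6] turn [-0.5   0.12 -0.08]
M [[0.002, 0.033, 0.999], [0.001, 0.999, -0.033], [-1.0, 0.001, 0.002]]
```

Call:
arm_command([
  [[0.012, -0.0015, -0.0015, -0.5, 0, 0, 0.03], [0.008, -0.0005, 0, 0, 0, 0, 0.03], [0.005, 0, 0, 0, 0, 0, 0.03], [0.002, 0, 0, 0, 0, 0, 0.03], [0, 0, 0, 0, 0, 0, 0.03]],
])

```text
t: 8.03
tool_pos: [0.5428, 0.2915, 0.0484]
tool_rot: [0.022, 1.564, -0.017]
contact_force: [0.2, -0.0, -0.9]
opening: 0.0473
```

```bash
python3 -c "
from h import *
goto(.541,.291,.0454,-1.4)"
```

```text
t 8.03 tcp [0.5428 0.2915 0.0484] q [ 0.37  0.2   1.77  0.    1.16 -1.17] F [ 0.2 -0.  -0.9] open 0.0473
shift mm [ 3.  -0.6 -1.8] turn [ 0.    0.36 -0.18]
M [[0.006, 0.024, 1.0], [0.003, 1.0, -0.024], [-1.0, 0.003, 0.006]]
```

Call:
arm_command([
  [[0.003, 0, 0, 0, 0, 0, 0.03], [0.002, 0, 0, 0, 0, 0, 0.03], [0, 0, 0, 0, 0, 0, 0.03], [0, 0, 0, 0, 0, 0, 0.05], [0, 0, 0, 0, 0, 0, 0.06], [0, 0, 0, 0, 0, 0, 0.072], [0, 0, 0, 0, 0, 0, 0.072], [0, 0, 0, 0, 0, 0, 0.072], [0, 0, 0, 0, 0, 0, 0.072]],
])

```text
t: 8.78
tool_pos: [0.5456, 0.2928, 0.0475]
tool_rot: [0.024, 1.559, -0.015]
contact_force: [-0.7, 0.2, -0.2]
opening: 0.0722
```

```bash
python3 -c "
from h import *
goto(.532,-.3025,.17,2.3)"
```

```text
t 8.78 tcp [0.5456 0.2928 0.0475] q [ 0.37  0.21  1.77  0.    1.15 -1.17] F [-0.7  0.2 -0.2] open 0.0722
shift mm [-126.1 -594.7    2.4] turn [-3.7   0.7  -0.32]
M [[0.012, 0.024, 1.0], [0.006, 1.0, -0.024], [-1.0, 0.006, 0.012]]
```

Call:
arm_command([
  [[-0.02, 0, 0, 0, 0.7, -0.3, 0.072], [-0.03, 0, 0, 0, 0, 0, 0.072], [-0.03, 0, 0, 0, 0, 0, 0.072], [-0.02, 0, 0, 0, 0, 0, 0.085], [0, -0.02, 0, -1.8, 0, 0, 0.085], [0, -0.04, 0, -1.8, 0, 0, 0.085], [0, -0.04, 0.0005, 0, 0, 0, 0.085], [0, -0.04, 0.0005, 0, 0, 0, 0.085], [0, -0.04, 0.0005, 0, 0, 0, 0.085], [0, -0.04, 0.0005, 0, 0, 0, 0.085], [0, -0.04, 0.0005, 0, 0, 0, 0.085], [0, -0.04, 0.0005, 0, 0, 0, 0.085], [0, -0.04, 0.0005, 0, 0, 0, 0.085], [0, -0.04, 0.0005, 0, 0, 0, 0.085], [0, -0.04, 0.0005, 0, 0, 0, 0.085], [0, -0.04, 0.0005, 0, 0, 0, 0.085], [0, -0.04, 0.0005, 0, 0, 0, 0.085], [0, -0.04, 0, 0, 0, 0, 0.085], [0, -0.03, 0, 0, 0, 0, 0.085], [0, -0.012, 0, 0, 0, 0, 0.085]],
])

```text
t: 10.45
tool_pos: [0.5757, -0.3105, 0.1555]
tool_rot: [-0.041, 1.561, 0.038]
contact_force: [-0.4, -0.2, -0.6]
opening: 0.0848
```

```bash
python3 -c "
from h import *
goto(.532,-.3025,.0415,2.3)
get_image('top'); print(mrect('top','alu_long',.0575), [w('top',r['at']) for r in mark_of('top','alu_long')])"
```

```text
t 10.45 tcp [ 0.5757 -0.3105  0.1555] q [-0.61  0.17  1.62  0.    1.35 -2.23] F [-0.4 -0.2 -0.6] open 0.0848
shift mm [113.6  10.4 -44.3] turn [0.58 0.53 0.12]
M [[0.009, -0.05, 0.999], [-0.002, 0.999, 0.05], [-1.0, -0.002, 0.009]]
(0.55, array([541.2, 289.4]), array([178.3,  53. ]), -0.6) [array([0.54391504, 0.29220213, 0.03292005])]
```

Call:
arm_command([
  [[0, 0.004, -0.015, 0.58, 0.5, 0, 0.085], [0, 0.004, -0.018, 0, 0, 0, 0.085], [0.0, 0.002, -0.009, 0, 0, 0, 0.085], [0.02, 0, -0.002, 0, 0, 0, 0.085], [0.025, 0, 0, 0, 0, 0, 0.085], [0.02, 0, 0, 0, 0, 0, 0.085], [0.01, 0, 0, 0, 0, 0, 0.085], [0, 0, 0, 0, 0, 0, 0.085]],
])

```text
t: 11.27
tool_pos: [0.5327, -0.2855, 0.0799]
tool_rot: [-0.041, 1.566, 0.045]
contact_force: [0.1, 0.4, 0.3]
opening: 0.0849
```

```bash
python3 -c "
from h import *
goto(.532,-.3025,.0415,2.3)"
```

```text
t 11.27 tcp [ 0.5327 -0.2855  0.0799] q [-0.62  0.14  1.78  0.    1.21 -2.24] F [0.1 0.4 0.3] open 0.0849
shift mm [ 38.3 -17.   -1.8] turn [ 0.84  0.28 -0.11]
M [[0.005, -0.055, 0.998], [0.002, 0.998, 0.055], [-1.0, 0.002, 0.005]]
```

Call:
arm_command([
  [[0, -0.008, -0.001, 0.8, 0.3, 0, 0.085], [0, -0.006, 0, 0, 0, 0, 0.085], [0, -0.002, 0, 0, 0, 0, 0.085], [0, 0, 0, 0, 0, 0, 0.085]],
])

```text
t: 11.6
tool_pos: [0.5343, -0.3019, 0.0827]
tool_rot: [-0.033, 1.569, 0.033]
contact_force: [-0.5, 0.1, -0.4]
opening: 0.0846
```

```bash
python3 -c "
from h import *
goto(.532,-.3025,.0415,2.3)"
```

```text
t 11.6 tcp [ 0.5343 -0.3019  0.0827] q [-0.64  0.16  1.76  0.    1.22 -2.25] F [-0.5  0.1 -0.4] open 0.0846
shift mm [41.2 -0.5 -2.4] turn [ 0.13  0.1  -0.01]
M [[0.002, -0.042, 0.999], [0.0, 0.999, 0.042], [-1.0, 0.0, 0.002]]
```

Call:
arm_command([
  [[0.013, 0, -0.002, 0, 0, 0, 0.085], [0.013, 0, 0, 0, 0, 0, 0.085], [0.009, 0, 0, 0, 0, 0, 0.085], [0.004, 0, 0, 0, 0, 0, 0.085], [0.002, 0, 0, 0, 0, 0, 0.085], [0, 0, 0, 0, 0, 0, 0.085]],
])

```text
t: 12.1
tool_pos: [0.5331, -0.3035, 0.0391]
tool_rot: [-0.033, 1.566, 0.031]
contact_force: [-0.5, -1.4, -0.0]
opening: 0.0851
```

```bash
python3 -c "
from h import *
goto(.532,-.3025,.0415,2.3)"
```

```text
t 12.1 tcp [ 0.5331 -0.3035  0.0391] q [-0.64  0.21  1.78  0.    1.15 -2.25] F [-0.5 -1.4 -0. ] open 0.0851
shift mm [-2.4  1.1 -1. ] turn [0.05 0.23 0.08]
M [[0.004, -0.041, 0.999], [-0.001, 0.999, 0.041], [-1.0, -0.001, 0.004]]
```

Call:
arm_command([
  [[-0.001, 0.001, -0.001, 0, 0, 0, 0.065], [0, 0, 0, 0, 0, 0, 0.05], [0, 0, 0, 0, 0, 0, 0.03], [0, 0, 0, 0, 0, 0, 0.03], [0, 0, 0, 0, 0, 0, 0.03], [0, 0, 0, 0, 0, 0, 0.03], [0, 0, 0, 0, 0, 0, 0.03], [0, 0, 0, 0, 0, 0, 0.03], [0, 0, 0, 0, 0, 0, 0.03], [0, 0, 0, 0, 0, 0, 0.03]],
], squeeze=50)

```text
t: 12.93
tool_pos: [0.5325, -0.3016, 0.0412]
tool_rot: [-0.033, 1.565, 0.032]
contact_force: [0.4, -0.4, -0.7]
opening: 0.048
```

```bash
python3 -c "
from h import *
goto(.5525,-.002,.15,-15.4)"
```

```text
t 12.93 tcp [ 0.5325 -0.3016  0.0412] q [-0.64  0.21  1.78  0.    1.15 -2.25] F [ 0.4 -0.4 -0.7] open 0.048
shift mm [-108.7  298.5   32.9] turn [17.76  0.29 -0.03]
M [[0.005, -0.041, 0.999], [-0.0, 0.999, 0.041], [-1.0, -0.0, 0.005]]
```

Call:
arm_command([
  [[-0.01, 0, 0, 0, 0, 0, 0.03], [-0.025, 0, 0, 0, 0, 0, 0.03], [-0.03, 0, 0, 0, 0, 0, 0.03], [-0.025, 0, 0, 0, 0, 0, 0.03], [-0.01, 0, 0, 0, 0, 0, 0.03], [0, 0.018, 0.001, 0, 0, 0, 0.03], [0, 0.033, 0.003, 0, 0, 0, 0.03], [0, 0.036, 0.004, 0, 0, 0, 0.03], [0, 0.036, 0.004, 0, 0, 0, 0.03], [0, 0.036, 0.004, 0, 0, 0, 0.03], [0, 0.036, 0.004, 0, 0, 0, 0.03], [0, 0.036, 0.004, 0, 0, 0, 0.03], [0, 0.033, 0.004, 0, 0, 0, 0.03], [0, 0.02, 0.002, 0, 0, 0, 0.03], [0, 0.01, 0.001, 0, 0, 0, 0.03], [0, 0, 0, 5, 0, 0, 0.03], [0, 0, 0, 6, 0, 0, 0.03], [0, 0, 0, 5, 0, 0, 0.03], [0, 0, 0, 1.5, 0, 0, 0.03], [0, 0, 0, 0, 0, 0, 0.03]],
])

```text
t: 14.6
tool_pos: [0.5418, 0.0142, 0.1366]
tool_rot: [0.221, 1.57, -0.218]
contact_force: [-0.6, -0.1, -1.0]
opening: 0.0477
```

```bash
python3 -c "
from h import *
goto(.5525,-.002,.042,-15.4)"
```

```text
t 14.6 tcp [0.5418 0.0142 0.1366] q [-0.11 -0.06  1.89  0.    1.32 -1.4 ] F [-0.6 -0.1 -1. ] open 0.0477
shift mm [ 94.4 -12.7  15.8] turn [-0.61 -0.6  -0.05]
M [[-0.01, 0.276, 0.961], [0.004, 0.961, -0.276], [-1.0, 0.001, -0.011]]
```

Call:
arm_command([
  [[0, -0.006, 0.007, -0.6, -0.6, 0, 0.03], [0, -0.004, 0.005, 0, 0, 0, 0.03], [0, -0.002, 0.003, 0, 0, 0, 0.03], [0.012, 0, 0, 0, 0, 0, 0.03], [0.02, 0, 0, 0, 0, 0, 0.03], [0.015, 0, 0, 0, 0, 0, 0.03], [0.006, 0, 0, 0, 0, 0, 0.03], [0, 0, 0, 0, 0, 0, 0.03], [0, 0, 0, 0, 0, 0, 0.03]],
])

```text
t: 15.35
tool_pos: [0.5536, -0.0055, 0.0777]
tool_rot: [0.21, 1.561, -0.21]
contact_force: [-0.9, -0.5, -0.3]
opening: 0.0477
```

```bash
python3 -c "
from h import *
goto(.5525,-.002,.042,-15.4)"
```

```text
t 15.35 tcp [ 0.5536 -0.0055  0.0777] q [-0.14  0.03  1.9   0.    1.21 -1.45] F [-0.9 -0.5 -0.3] open 0.0477
shift mm [35.7  3.1 -2. ] turn [ 0.04 -0.03  0.  ]
M [[-0.001, 0.265, 0.964], [0.0, 0.964, -0.265], [-1.0, -0.0, -0.001]]
```

Call:
arm_command([
  [[0, 0.003, -0.002, 0, 0, 0, 0.03], [0.01, 0, 0, 0, 0, 0, 0.03], [0.012, 0, 0, 0, 0, 0, 0.03], [0.007, 0, 0, 0, 0, 0, 0.03], [0.003, 0, 0, 0, 0, 0, 0.03], [0.002, 0, 0, 0, 0, 0, 0.03], [0, 0, 0, 0, 0, 0, 0.03]],
])

```text
t: 15.93
tool_pos: [0.5538, -0.0017, 0.0423]
tool_rot: [0.21, 1.557, -0.21]
contact_force: [0.2, 0.2, -1.0]
opening: 0.0477
```

```bash
python3 -c "
from h import *
goto(.5525,-.002,.042,-15.4)"
```

```text
t 15.93 tcp [ 0.5538 -0.0017  0.0423] q [-0.14  0.08  1.92  0.    1.14 -1.44] F [ 0.2  0.2 -1. ] open 0.0477
shift mm [ 0.3 -0.6 -1.2] turn [ 0.08  0.18 -0.03]
M [[0.003, 0.264, 0.964], [-0.0, 0.964, -0.264], [-1.0, 0.001, 0.003]]
```

Open and lift, then go back to the parked long angle.

Call:
arm_command([
  [[0.001, 0, 0, 0, 0, 0, 0.04], [0, 0, 0, 0, 0, 0, 0.055], [0, 0, 0, 0, 0, 0, 0.065], [0, 0, 0, 0, 0, 0, 0.08], [0, 0, 0, 0, 0, 0, 0.08], [0, 0, 0, 0, 0, 0, 0.08], [-0.01, 0, 0, 0, 0, 0, 0.08], [-0.025, 0, 0, 0, 0, 0, 0.08], [-0.03, 0, 0, 0, 0, 0, 0.08], [-0.02, 0, 0, 0, 0, 0, 0.08], [-0.005, 0, 0, 0, 0, 0, 0.08], [0, 0, 0, 0, 0, 0, 0.08]],
])

```text
t: 16.93
tool_pos: [0.5542, -0.0018, 0.139]
tool_rot: [0.21, 1.555, -0.21]
contact_force: [-0.0, -0.7, -0.3]
opening: 0.0803
```

```bash
python3 -c "
from h import *
goto(.5415,.291,.14,-1.2)
snap('side','s3')
cv2.imwrite('pics/c3.png',cv2.resize(cv2.imread('pics/s3.png')[150:310,160:380],(770,560),interpolation=cv2.INTER_CUBIC))"
```

```text
t 16.93 tcp [ 0.5542 -0.0018  0.139 ] q [-0.14 -0.04  1.87  0.    1.31 -1.44] F [-0.  -0.7 -0.3] open 0.0803
shift mm [ -1.3 279.1 -89.7] turn [-1.413e+01  3.200e-01 -1.000e-02]
M [[0.005, 0.264, 0.964], [-0.001, 0.964, -0.264], [-1.0, 0.001, 0.005]]
```

View pics/c3.png

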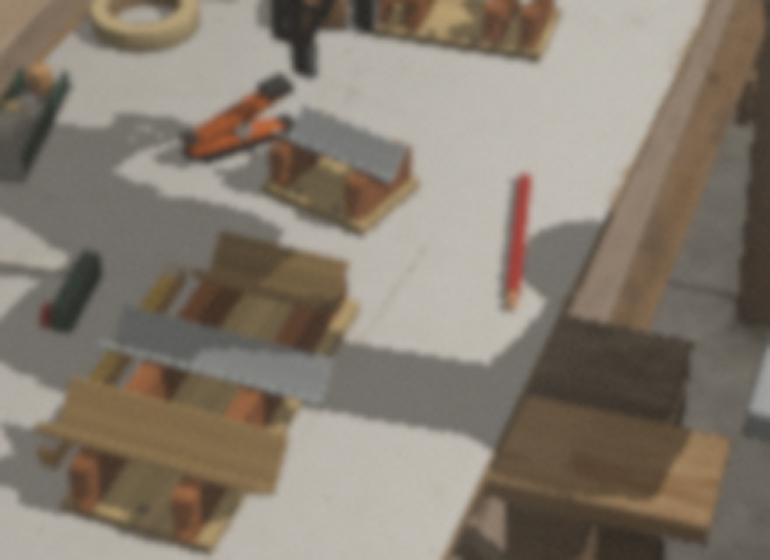

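alu_short is seated in its own cradle (crop around 350,150) and alu_long is parked in the middle notch (around 225,355). Next I fetch alu_long.

Call:
arm_command([
  [[0, 0.015, -0.005, 0, 0.3, 0, 0.08], [0, 0.03, -0.01, 0, 0, 0, 0.08], [0, 0.032, -0.01, 0, 0, 0, 0.08], [0, 0.032, -0.01, 0, 0, 0, 0.08], [0, 0.032, -0.01, 0, 0, 0, 0.08], [0, 0.032, -0.01, 0, 0, 0, 0.08], [0, 0.032, -0.01, 0, 0, 0, 0.08], [0, 0.03, -0.01, 0, 0, 0, 0.08], [0, 0.022, -0.007, 0, 0, 0, 0.08], [0, 0.012, -0.004, 0, 0, 0, 0.08], [0, 0.005, -0.002, 0, 0, 0, 0.08], [0, 0, 0, -5, 0, 0, 0.08], [0, 0, 0, -5, 0, 0, 0.08], [0, 0, 0, -3, 0, 0, 0.08], [0, 0, 0, 0, 0, 0, 0.08], [0, 0, 0, 0, 0, 0, 0.08]],
])

```text
t: 18.32
tool_pos: [0.5308, 0.2912, 0.114]
tool_rot: [0.021, 1.603, -0.04]
contact_force: [-0.7, -0.5, 0.2]
opening: 0.0798
```

```bash
python3 -c "
from h import *
goto(.5415,.291,.0415,-1.2)"
```

```text
t 18.32 tcp [0.5308 0.2912 0.114 ] q [ 0.38  0.13  1.74  0.    1.31 -1.15] F [-0.7 -0.5  0.2] open 0.0798
shift mm [72.1  1.1 13. ] turn [-0.99 -1.83  0.71]
M [[-0.032, 0.038, 0.999], [-0.011, 0.999, -0.038], [-0.999, -0.013, -0.032]]
```

Call:
arm_command([
  [[0, 0, 0.006, -1, -1.8, 0.7, 0.08], [0, 0, 0.003, 0, 0, 0, 0.08], [0.01, 0, 0, 0, 0, 0, 0.08], [0.015, 0, 0, 0, 0, 0, 0.08], [0.01, 0, 0, 0, 0, 0, 0.08], [0, 0, 0, 0, 0, 0, 0.08], [0, 0, 0, 0, 0, 0, 0.08]],
])

```text
t: 18.9
tool_pos: [0.5401, 0.2871, 0.0743]
tool_rot: [0.023, 1.575, -0.027]
contact_force: [-0.0, 0.3, 0.4]
opening: 0.0799
```

```bash
python3 -c "
from h import *
goto(.5415,.291,.0415,-1.2)"
```

```text
t 18.9 tcp [0.5401 0.2871 0.0743] q [ 0.37  0.17  1.76 -0.    1.22 -1.17] F [-0.   0.3  0.4] open 0.0799
shift mm [32.8  4.   1.4] turn [-0.62 -0.23  0.14]
M [[-0.004, 0.032, 0.999], [-0.002, 0.999, -0.032], [-1.0, -0.003, -0.004]]
```

Call:
arm_command([
  [[0, 0.004, 0.001, -0.6, -0.2, 0.1, 0.08], [0.008, 0, 0, 0, 0, 0, 0.08], [0.012, 0, 0, 0, 0, 0, 0.08], [0.007, 0, 0, 0, 0, 0, 0.08], [0.003, 0, 0, 0, 0, 0, 0.08], [0, 0, 0, 0, 0, 0, 0.065], [0, 0, 0, 0, 0, 0, 0.05], [0, 0, 0, 0, 0, 0, 0.03], [0, 0, 0, 0, 0, 0, 0.03], [0, 0, 0, 0, 0, 0, 0.03], [0, 0, 0, 0, 0, 0, 0.03], [0, 0, 0, 0, 0, 0, 0.03], [0, 0, 0, 0, 0, 0, 0.03], [0, 0, 0, 0, 0, 0, 0.03]],
])

```text
t: 20.07
tool_pos: [0.5416, 0.2921, 0.0423]
tool_rot: [0.017, 1.571, -0.016]
contact_force: [-0.2, 0.7, 0.4]
opening: 0.048
```

```bash
python3 -c "
from h import *
goto(.538,-.302,.14,2.3)"
```

```text
t 20.07 tcp [0.5416 0.2921 0.0423] q [ 0.37  0.21  1.77  0.    1.16 -1.18] F [-0.2  0.7  0.4] open 0.048
shift mm [ -97.9 -594.     8.8] turn [-3.49  0.01 -0.01]
M [[0.0, 0.021, 1.0], [0.0, 1.0, -0.021], [-1.0, 0.0, 0.0]]
```

Call:
arm_command([
  [[-0.01, 0, 0, 0, 0, 0, 0.03], [-0.03, 0, 0, 0, 0, 0, 0.03], [-0.03, 0, 0, 0, 0, 0, 0.03], [-0.02, 0, 0, 0, 0, 0, 0.03], [-0.005, -0.015, 0, 0, 0, 0, 0.03], [0, -0.03, 0, 0, 0, 0, 0.03], [0, -0.04, 0, 0, 0, 0, 0.03], [0, -0.04, 0, 0, 0, 0, 0.03], [0, -0.04, 0, 0, 0, 0, 0.03], [0, -0.04, 0, 0, 0, 0, 0.03], [0, -0.04, 0, 0, 0, 0, 0.03], [0, -0.04, 0, 0, 0, 0, 0.03], [0, -0.04, 0, 0, 0, 0, 0.03], [0, -0.04, 0, 0, 0, 0, 0.03], [0, -0.04, 0, 0, 0, 0, 0.03], [0, -0.04, 0, 0, 0, 0, 0.03], [0, -0.04, 0, 0, 0, 0, 0.03], [0, -0.04, 0, 0, 0, 0, 0.03], [0, -0.03, 0, 0, 0, 0, 0.03], [0, -0.015, 0, 0, 0, 0, 0.03]],
])

```text
t: 21.73
tool_pos: [0.5204, -0.3027, 0.1447]
tool_rot: [0.008, 1.572, -0.016]
contact_force: [-0.4, 0.4, -0.9]
opening: 0.0477
```

```bash
python3 -c "
from h import *
goto(.537,-.302,.14,2.3)"
```

```text
t 21.73 tcp [ 0.5204 -0.3027  0.1447] q [-0.65  0.07  1.75 -0.01  1.33 -2.2 ] F [-0.4  0.4 -0.9] open 0.0477
shift mm [ 4.6  0.9 16.6] turn [-3.16 -0.1   0.3 ]
M [[-0.002, 0.015, 1.0], [-0.005, 1.0, -0.015], [-1.0, -0.005, -0.002]]
```

Call:
arm_command([
  [[0, 0, 0.008, -3, 0, 0.3, 0.03], [0, 0, 0.006, 0, 0, 0, 0.03], [0, 0, 0.002, 0, 0, 0, 0.03], [0.015, 0, 0, 0, 0, 0, 0.03], [0.025, 0, 0, 0, 0, 0, 0.03], [0.018, 0, 0, 0, 0, 0, 0.03], [0.006, 0, 0, 0, 0, 0, 0.03], [0, 0, 0, 0, 0, 0, 0.03], [0, 0, 0, 0, 0, 0, 0.03]],
])

```text
t: 22.48
tool_pos: [0.5326, -0.3066, 0.079]
tool_rot: [-0.024, 1.575, 0.021]
contact_force: [-0.7, 1.2, -1.2]
opening: 0.0477
```

```bash
python3 -c "
from h import *
goto(.537,-.302,.0423,2.3)"
```

```text
t 22.48 tcp [ 0.5326 -0.3066  0.079 ] q [-0.64  0.17  1.75 -0.    1.22 -2.24] F [-0.7  1.2 -1.2] open 0.0477
shift mm [36.7  4.6  4.7] turn [-0.64 -0.26  0.11]
M [[-0.005, -0.029, 1.0], [-0.002, 1.0, 0.029], [-1.0, -0.002, -0.005]]
```

Call:
arm_command([
  [[0, 0.004, 0.004, -0.6, -0.3, 0, 0.03], [0.008, 0.0005, 0.001, 0, 0, 0, 0.03], [0.012, 0, 0, 0, 0, 0, 0.03], [0.008, 0, 0, 0, 0, 0, 0.03], [0.003, 0, 0, 0, 0, 0, 0.03], [0.002, 0, 0, 0, 0, 0, 0.03], [0, 0, 0, 0, 0, 0, 0.03]],
])

```text
t: 23.07
tool_pos: [0.5404, -0.3021, 0.0471]
tool_rot: [-0.037, 1.564, 0.028]
contact_force: [0.1, -0.6, -1.1]
opening: 0.0476
```

```bash
python3 -c "
from h import *
goto(.537,-.302,.0423,2.3)"
```

```text
t 23.07 tcp [ 0.5404 -0.3021  0.0471] q [-0.63  0.21  1.76 -0.    1.16 -2.24] F [ 0.1 -0.6 -1.1] open 0.0476
shift mm [ 4.7  0.2 -3.5] turn [0.09 0.35 0.34]
M [[0.006, -0.042, 0.999], [-0.006, 0.999, 0.042], [-1.0, -0.006, 0.006]]
```

Call:
arm_command([
  [[0.003, 0, -0.003, 0, 0.3, 0.3, 0.03], [0.003, 0, -0.001, 0, 0, 0, 0.03], [0.001, 0, 0, 0, 0, 0, 0.03], [0, 0, 0, 0, 0, 0, 0.04], [0, 0, 0, 0, 0, 0, 0.055], [0, 0, 0, 0, 0, 0, 0.065], [0, 0, 0, 0, 0, 0, 0.08], [0, 0, 0, 0, 0, 0, 0.08], [0, 0, 0, 0, 0, 0, 0.08], [-0.01, 0, 0, 0, 0, 0, 0.08], [-0.025, 0, 0, 0, 0, 0, 0.08], [-0.03, 0, 0, 0, 0, 0, 0.08], [-0.02, 0, 0, 0, 0, 0, 0.085], [-0.005, 0, 0, 0, 0, 0, 0.085]],
])

```text
t: 24.23
tool_pos: [0.536, -0.3025, 0.137]
tool_rot: [-0.029, 1.572, 0.034]
contact_force: [0.7, -1.5, 0.6]
opening: 0.0849
```

```bash
python3 -c "
from h import *
goto(.540,.3915,.14,-1.4)"
```

```text
t 24.23 tcp [ 0.536  -0.3025  0.137 ] q [-0.64  0.11  1.72  0.    1.32 -2.25] F [ 0.7 -1.5  0.6] open 0.0849
shift mm [ -0.8 693.3  32.1] turn [ 3.72 -0.06 -0.18]
M [[-0.001, -0.04, 0.999], [0.003, 0.999, 0.04], [-1.0, 0.003, -0.001]]
```

Call:
arm_command([
  [[0, 0.015, 0.001, 1.9, 0, 0, 0.085], [0, 0.03, 0.002, 1.8, 0, 0, 0.085], [0, 0.04, 0.001, 0, 0, 0, 0.085], [0, 0.04, 0.001, 0, 0, 0, 0.085], [0, 0.04, 0.001, 0, 0, 0, 0.085], [0, 0.04, 0.001, 0, 0, 0, 0.085], [0, 0.04, 0.001, 0, 0, 0, 0.085], [0, 0.04, 0.001, 0, 0, 0, 0.085], [0, 0.04, 0.001, 0, 0, 0, 0.085], [0, 0.04, 0.001, 0, 0, 0, 0.085], [0, 0.04, 0.001, 0, 0, 0, 0.085], [0, 0.04, 0.001, 0, 0, 0, 0.085], [0, 0.04, 0.001, 0, 0, 0, 0.085], [0, 0.04, 0.001, 0, 0, 0, 0.085], [0, 0.04, 0.001, 0, 0, 0, 0.085], [0, 0.04, 0.001, 0, 0, 0, 0.085], [0, 0.04, 0.001, 0, 0, 0, 0.085], [0, 0.03, 0, 0, 0, 0, 0.085], [0, 0.012, 0, 0, 0, 0, 0.085], [0, 0, 0, 0, 0, 0, 0.085]],
])

```text
t: 25.9
tool_pos: [0.5731, 0.4092, 0.1352]
tool_rot: [0.022, 1.563, -0.03]
contact_force: [0.9, -1.1, -0.1]
opening: 0.0852
```

```bash
python3 -c "
from h import *
goto(.540,.3915,.0448,-1.4)
get_image('top')
for t in('alu_long','alu_short','cradle_long','cradle_short'): print(t,mrect('top',t,.0575 if t[0]=='a' else .03), [w('top',r['at']).round(4) for r in mark_of('top',t)])"
```

```text
t 25.9 tcp [0.5731 0.4092 0.1352] q [ 0.52  0.3   1.5  -0.01  1.34 -1.02] F [ 0.9 -1.1 -0.1] open 0.0852
shift mm [ 90.3 -18.3 -33.2] turn [-0.52  0.45  0.29]
M [[0.008, 0.034, 0.999], [-0.005, 0.999, -0.034], [-1.0, -0.005, 0.008]]
alu_long (0.95, array([ 540.4, -302.7]), array([187. ,  55.1]), 2.5) [array([ 0.5419, -0.3039,  0.0316])]
alu_short (0.81, array([555.4,  -2.6]), array([115.4,  54.6]), -15.4) [array([ 0.553, -0.005,  0.031])]
cradle_long (0.86, array([ 535.4, -299. ]), array([190.3,  97.3]), 2.4) [array([ 0.5354, -0.3026,  0.0006])]
cradle_short (0.68, array([550.2,  -3.3]), array([116.9,  89.1]), -15.2) [array([ 0.5523, -0.0047,  0.002 ]), array([ 0.5436,  0.2925, -0.0017])]
```

Call:
arm_command([
  [[0, -0.008, -0.014, -0.5, 0.4, 0.3, 0.085], [0, -0.006, -0.011, 0, 0, 0, 0.085], [0, -0.003, -0.005, 0, 0, 0, 0.085], [0.01, 0, 0, 0, 0, 0, 0.085], [0.02, 0, 0, 0, 0, 0, 0.085], [0.012, 0, 0, 0, 0, 0, 0.085], [0, 0, 0, 0, 0, 0, 0.085], [0, 0, 0, 0, 0, 0, 0.085]],
])

```text
t: 27.02
tool_pos: [0.5455, 0.3865, 0.0929]
tool_rot: [0.028, 1.565, -0.025]
contact_force: [0.7, 0.5, 0.7]
opening: 0.0848
```

```bash
python3 -c "
from h import *
goto(.540,.3915,.0448,-1.4)"
```

```text
t 27.02 tcp [0.5455 0.3865 0.0929] q [ 0.51  0.26  1.62 -0.    1.25 -1.03] F [0.7 0.5 0.7] open 0.0848
shift mm [48.1  4.7 -5.9] turn [-0.55  0.3  -0.13]
M [[0.005, 0.034, 0.999], [0.002, 0.999, -0.034], [-1.0, 0.002, 0.005]]
```

Call:
arm_command([
  [[0, 0.004, -0.005, -0.5, 0.3, 0, 0.085], [0.01, 0, -0.001, 0, 0, 0, 0.085], [0.01, 0, 0, 0, 0, 0, 0.085], [0, 0, 0, 0, 0, 0, 0.085]],
])

```text
t: 27.35
tool_pos: [0.5404, 0.392, 0.0726]
tool_rot: [0.022, 1.569, -0.016]
contact_force: [-0.8, 0.4, -0.1]
opening: 0.0849
```

```bash
python3 -c "
from h import *
goto(.540,.3915,.0448,-1.4)"
```

```text
t 27.35 tcp [0.5404 0.392  0.0726] q [ 0.52  0.29  1.63  0.    1.22 -1.03] F [-0.8  0.4 -0.1] open 0.0849
shift mm [27.8 -0.6 -0.4] turn [ 0.    0.1  -0.21]
M [[0.002, 0.024, 1.0], [0.004, 1.0, -0.024], [-1.0, 0.004, 0.002]]
```

Call:
arm_command([
  [[0.01, 0, 0, 0, 0, 0, 0.085], [0.01, 0, 0, 0, 0, 0, 0.085], [0.005, 0, 0, 0, 0, 0, 0.085], [0.003, 0, 0, 0, 0, 0, 0.085], [0, 0, 0, 0, 0, 0, 0.075], [0, 0, 0, 0, 0, 0, 0.065], [0, 0, 0, 0, 0, 0, 0.04], [0, 0, 0, 0, 0, 0, 0.04], [0, 0, 0, 0, 0, 0, 0.04], [0, 0, 0, 0, 0, 0, 0.04], [0, 0, 0, 0, 0, 0, 0.04], [0, 0, 0, 0, 0, 0, 0.04]],
])

```text
t: 28.35
tool_pos: [0.5408, 0.3923, 0.0418]
tool_rot: [0.022, 1.569, -0.016]
contact_force: [0.2, 0.2, -1.2]
opening: 0.0605
```

```bash
python3 -c "
from h import *
goto(.539,-.3025,.15,2.4)"
```

```text
t 28.35 tcp [0.5408 0.3923 0.0418] q [ 0.52  0.32  1.64  0.    1.18 -1.03] F [ 0.2  0.2 -1.2] open 0.0605
shift mm [-110.8 -694.2   15.3] turn [-3.79  0.13 -0.22]
M [[0.002, 0.024, 1.0], [0.004, 1.0, -0.024], [-1.0, 0.004, 0.002]]
```

Call:
arm_command([
  [[-0.01, 0, 0, 0, 0, 0, 0.04], [-0.03, 0, 0, 0, 0, 0, 0.04], [-0.035, 0, 0, 0, 0, 0, 0.04], [-0.025, 0, 0, 0, 0, 0, 0.04], [-0.005, -0.015, 0, 0, 0, 0, 0.04], [0, -0.03, 0, 0, 0, 0, 0.04], [0, -0.04, 0.001, 0, 0, 0, 0.04], [0, -0.04, 0.001, 0, 0, 0, 0.04], [0, -0.04, 0.001, 0, 0, 0, 0.04], [0, -0.04, 0.001, 0, 0, 0, 0.04], [0, -0.04, 0.001, 0, 0, 0, 0.04], [0, -0.04, 0.001, 0, 0, 0, 0.04], [0, -0.04, 0.001, 0, 0, 0, 0.04], [0, -0.04, 0.001, 0, 0, 0, 0.04], [0, -0.04, 0.001, 0, 0, 0, 0.04], [0, -0.04, 0.001, 0, 0, 0, 0.04], [0, -0.04, 0.001, 0, 0, 0, 0.04], [0, -0.04, 0.001, 0, 0, 0, 0.04], [0, -0.04, 0.001, 0, 0, 0, 0.04], [0, -0.03, 0, 0, 0, 0, 0.04]],
])

```text
t: 30.02
tool_pos: [0.5432, -0.2213, 0.1679]
tool_rot: [0.011, 1.546, -0.005]
contact_force: [0.4, 0.0, -1.0]
opening: 0.0607
```

```bash
python3 -c "
from h import *
goto(.539,-.3025,.15,2.4)"
```

```text
t 30.02 tcp [ 0.5432 -0.2213  0.1679] q [-0.52 -0.01  1.78  0.02  1.35 -2.08] F [ 0.4  0.  -1. ] open 0.0607
shift mm [ 17.5 -81.3  -3.7] turn [-3.02  1.44 -0.19]
M [[0.025, 0.011, 1.0], [0.004, 1.0, -0.011], [-1.0, 0.004, 0.025]]
```

Call:
arm_command([
  [[0, -0.025, 0, -1.5, 0.7, 0, 0.04], [0, -0.02, 0, -1.5, 0.7, 0, 0.04], [0, -0.01, 0, 0, 0, 0, 0.04], [0.01, -0.004, 0, 0, 0, 0, 0.04], [0.02, 0, 0, 0, 0, 0, 0.04], [0.02, 0, 0, 0, 0, 0, 0.04], [0.01, 0, 0, 0, 0, 0, 0.04], [0, 0, 0, 0, 0, 0, 0.04], [0, 0, 0, 0, 0, 0, 0.04]],
])

```text
t: 30.77
tool_pos: [0.5437, -0.288, 0.1098]
tool_rot: [-0.027, 1.564, 0.026]
contact_force: [0.4, -0.7, -0.4]
opening: 0.0607
```

```bash
python3 -c "
from h import *
goto(.539,-.3025,.048,2.4)"
```

```text
t 30.77 tcp [ 0.5437 -0.288   0.1098] q [-0.61  0.13  1.74  0.    1.27 -2.22] F [ 0.4 -0.7 -0.4] open 0.0607
shift mm [ 61.7 -14.3  -5.6] turn [-0.46  0.37  0.02]
M [[0.006, -0.034, 0.999], [-0.0, 0.999, 0.034], [-1.0, -0.0, 0.006]]
```

Call:
arm_command([
  [[0, -0.007, -0.003, -0.4, 0.3, 0, 0.04], [0, -0.005, -0.002, 0, 0, 0, 0.04], [0, -0.002, 0, 0, 0, 0, 0.04], [0.01, 0, 0, 0, 0, 0, 0.04], [0.012, 0, 0, 0, 0, 0, 0.04], [0.006, 0, 0, 0, 0, 0, 0.04], [0, 0, 0, 0, 0, 0, 0.04], [0, 0, 0, 0, 0, 0, 0.04]],
])

```text
t: 31.43
tool_pos: [0.5409, -0.3036, 0.0829]
tool_rot: [-0.037, 1.565, 0.031]
contact_force: [0.7, 0.5, -1.4]
opening: 0.0607
```

```bash
python3 -c "
from h import *
goto(.539,-.3025,.048,2.4)"
```

```text
t 31.43 tcp [ 0.5409 -0.3036  0.0829] q [-0.63  0.17  1.74  0.    1.22 -2.25] F [ 0.7  0.5 -1.4] open 0.0607
shift mm [34.9  1.4 -2.1] turn [0.05 0.32 0.22]
M [[0.006, -0.043, 0.999], [-0.004, 0.999, 0.043], [-1.0, -0.004, 0.006]]
```

Call:
arm_command([
  [[0.005, 0.001, -0.002, 0, 0.3, 0.2, 0.04], [0.01, 0, 0, 0, 0, 0, 0.04], [0.008, 0, 0, 0, 0, 0, 0.04], [0.004, 0, 0, 0, 0, 0, 0.04], [0.003, 0, 0, 0, 0, 0, 0.04], [0.001, 0, 0, 0, 0, 0, 0.04], [0, 0, 0, 0, 0, 0, 0.04]],
])

```text
t: 32.02
tool_pos: [0.5386, -0.3018, 0.0483]
tool_rot: [-0.033, 1.572, 0.035]
contact_force: [-0.8, 1.0, 1.0]
opening: 0.0609
```

```bash
python3 -c "
from h import *
goto(.539,-.3025,.0475,2.4)"
```

```text
t 32.02 tcp [ 0.5386 -0.3018  0.0483] q [-0.63  0.21  1.76  0.    1.17 -2.25] F [-0.8  1.   1. ] open 0.0609
shift mm [ 0.8 -0.7  0.4] turn [ 0.08 -0.07 -0.1 ]
M [[-0.001, -0.043, 0.999], [0.002, 0.999, 0.043], [-1.0, 0.002, -0.001]]
```

Call:
arm_command([
  [[0.001, 0, 0, 0, 0, 0, 0.04], [0.001, 0, 0, 0, 0, 0, 0.05], [0, 0, 0, 0, 0, 0, 0.065], [0, 0, 0, 0, 0, 0, 0.075], [0, 0, 0, 0, 0, 0, 0.085], [0, 0, 0, 0, 0, 0, 0.085], [0, 0, 0, 0, 0, 0, 0.085], [-0.01, 0, 0, 0, 0, 0, 0.085], [-0.02, 0, 0, 0, 0, 0, 0.085], [-0.03, 0, 0, 0, 0, 0, 0.085], [-0.03, 0, 0, 0, 0, 0, 0.085], [-0.01, 0, 0, 0, 0, 0, 0.085], [0, 0, 0, 0, 0, 0, 0.085]],
])

```text
t: 33.1
tool_pos: [0.5386, -0.3022, 0.1527]
tool_rot: [-0.033, 1.572, 0.035]
contact_force: [0.0, -0.0, -0.9]
opening: 0.0851
```

```bash
python3 -c "
from h import *
goto(.5385,.1906,.15,-1.4)"
```

```text
t 33.1 tcp [ 0.5386 -0.3022  0.1527] q [-0.63  0.1   1.7   0.    1.35 -2.25] F [ 0.  -0.  -0.9] open 0.0851
shift mm [  3.3 492.3  21.1] turn [ 3.87 -0.07 -0.06]
M [[-0.001, -0.043, 0.999], [0.001, 0.999, 0.043], [-1.0, 0.001, -0.001]]
```

Call:
arm_command([
  [[0, 0.015, 0, 1.9, 0, 0, 0.085], [0, 0.03, 0, 1.8, 0, 0, 0.085], [0, 0.04, -0.001, 0, 0, 0, 0.085], [0, 0.04, -0.001, 0, 0, 0, 0.085], [0, 0.04, -0.001, 0, 0, 0, 0.085], [0, 0.04, -0.001, 0, 0, 0, 0.085], [0, 0.04, -0.001, 0, 0, 0, 0.085], [0, 0.04, -0.001, 0, 0, 0, 0.085], [0, 0.04, -0.001, 0, 0, 0, 0.085], [0, 0.04, -0.001, 0, 0, 0, 0.085], [0, 0.04, -0.001, 0, 0, 0, 0.085], [0, 0.035, 0, 0, 0, 0, 0.085], [0, 0.022, 0, 0, 0, 0, 0.085], [0, 0.01, 0, 0, 0, 0, 0.085], [0, 0, 0, 0, 0, 0, 0.085], [0, 0, 0, 0, 0, 0, 0.085]],
])

```text
t: 34.43
tool_pos: [0.5317, 0.1869, 0.1333]
tool_rot: [0.022, 1.589, -0.026]
contact_force: [-1.2, -0.2, 0.1]
opening: 0.0851
```

```bash
python3 -c "
from h import *
goto(.5385,.1906,.0445,-1.4)
snap('top','t4')
print([w('top',r['at']).round(4) for r in mark_of('top','oak_long')],mrect('top','oak_long',.0695))
cv2.imwrite('pics/c4.png',cv2.resize(cv2.imread('pics/t4.png')[130:270,220:440],(770,490),interpolation=cv2.INTER_CUBIC))"
```

```text
t 34.43 tcp [0.5317 0.1869 0.1333] q [ 0.21  0.    1.83  0.    1.33 -1.34] F [-1.2 -0.2  0.1] open 0.0851
shift mm [88.7  4.1  8.3] turn [-0.34 -1.06  0.15]
M [[-0.019, 0.03, 0.999], [-0.002, 1.0, -0.03], [-1.0, -0.003, -0.018]]
[array([ 0.5442, -0.2981,  0.0351])] (0.56, array([ 539.7, -302.5]), array([182.4,  62.4]), 2.7)
```

View pics/c4.png

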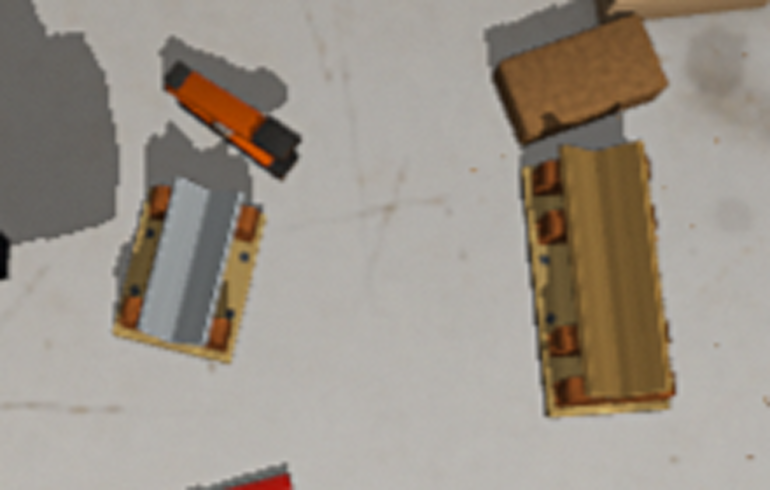

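oak_long is nested in the long cradle (crop around 612,270) and alu_short is seated in the short one (around 195,260). The apparent sideways offset is perspective, and the mask at rim height gives (539.7, -302.5) mm, as intended. Last is oak_short.

Call:
arm_command([
  [[0, 0.003, 0.005, -0.3, -1.0, 0, 0.085], [0, 0.001, 0.002, 0, 0, 0, 0.085], [0.01, 0, 0, 0, 0, 0, 0.085], [0.02, 0, 0, 0, 0, 0, 0.085], [0.02, 0, 0, 0, 0, 0, 0.085], [0.01, 0, 0, 0, 0, 0, 0.085], [0, 0, 0, 0, 0, 0, 0.085], [0, 0, 0, 0, 0, 0, 0.085]],
])

```text
t: 35.25
tool_pos: [0.5432, 0.184, 0.0717]
tool_rot: [0.026, 1.564, -0.03]
contact_force: [0.3, -0.3, 0.5]
opening: 0.0851
```

```bash
python3 -c "
from h import *
goto(.5385,.1906,.0445,-1.4)"
```

```text
t 35.25 tcp [0.5432 0.184  0.0717] q [ 0.2   0.08  1.86 -0.    1.19 -1.33] F [ 0.3 -0.3  0.5] open 0.0851
shift mm [27.1  6.5 -5.1] turn [-0.67  0.36  0.14]
M [[0.006, 0.036, 0.999], [-0.003, 0.999, -0.036], [-1.0, -0.002, 0.006]]
```

Call:
arm_command([
  [[0, 0.004, -0.004, -0.6, 0.3, 0, 0.085], [0, 0.002, -0.001, 0, 0, 0, 0.085], [0, 0, 0, 0, 0, 0, 0.085], [0.008, 0, 0, 0, 0, 0, 0.085], [0.01, 0, 0, 0, 0, 0, 0.085], [0.005, 0, 0, 0, 0, 0, 0.085], [0.002, 0, 0, 0, 0, 0, 0.085], [0, 0, 0, 0, 0, 0, 0.085]],
])

```text
t: 35.92
tool_pos: [0.5404, 0.1915, 0.0481]
tool_rot: [0.018, 1.564, -0.02]
contact_force: [-0.4, -0.8, 0.5]
opening: 0.0856
```

```bash
python3 -c "
from h import *
goto(.5385,.1906,.0445,-1.4)"
```

```text
t 35.92 tcp [0.5404 0.1915 0.0481] q [ 0.21  0.11  1.88 -0.    1.15 -1.33] F [-0.4 -0.8  0.5] open 0.0856
shift mm [ 3.5 -0.9 -1.9] turn [0.02 0.39 0.06]
M [[0.007, 0.024, 1.0], [-0.001, 1.0, -0.024], [-1.0, -0.001, 0.007]]
```

Call:
arm_command([
  [[0.003, -0.001, -0.001, 0, 0.3, 0, 0.085], [0.003, 0, 0, 0, 0, 0, 0.085], [0, 0, 0, 0, 0, 0, 0.075], [0, 0, 0, 0, 0, 0, 0.065], [0, 0, 0, 0, 0, 0, 0.04], [0, 0, 0, 0, 0, 0, 0.04], [0, 0, 0, 0, 0, 0, 0.04], [0, 0, 0, 0, 0, 0, 0.04], [0, 0, 0, 0, 0, 0, 0.04], [0, 0, 0, 0, 0, 0, 0.04]],
])

```text
t: 36.75
tool_pos: [0.5398, 0.1921, 0.0426]
tool_rot: [0.022, 1.569, -0.017]
contact_force: [-0.0, -0.3, -1.4]
opening: 0.0602
```

```bash
python3 -c "
from h import *
goto(.554,-.002,.15,-15.4)"
```

```text
t 36.75 tcp [0.5398 0.1921 0.0426] q [ 0.21  0.12  1.88  0.    1.14 -1.34] F [-0.  -0.3 -1.4] open 0.0602
shift mm [-107.9 -193.4   19.1] turn [13.99  0.07 -0.18]
M [[0.002, 0.025, 1.0], [0.003, 1.0, -0.025], [-1.0, 0.003, 0.002]]
```

Call:
arm_command([
  [[-0.01, 0, 0, 0, 0, 0, 0.04], [-0.03, 0, 0, 0, 0, 0, 0.04], [-0.035, 0, 0, 0, 0, 0, 0.04], [-0.02, 0, 0, 0, 0, 0, 0.04], [-0.005, 0, 0, 0, 0, 0, 0.04], [0, -0.015, 0.002, 0, 0, 0, 0.04], [0, -0.03, 0.003, 0, 0, 0, 0.04], [0, -0.035, 0.003, 0, 0, 0, 0.04], [0, -0.035, 0.003, 0, 0, 0, 0.04], [0, -0.035, 0.003, 0, 0, 0, 0.04], [0, -0.025, 0.002, 0, 0, 0, 0.04], [0, -0.012, 0.001, 0, 0, 0, 0.04], [0, -0.005, 0, 0, 0, 0, 0.04], [0, 0, 0, 4, 0, 0, 0.04], [0, 0, 0, 5, 0, 0, 0.04], [0, 0, 0, 3, 0, 0, 0.04], [0, 0, 0, 1, 0, 0, 0.04], [0, 0, 0, 0, 0, 0, 0.04], [0, 0, 0, 0, 0, 0, 0.04]],
])

```text
t: 38.33
tool_pos: [0.5478, -0.0081, 0.143]
tool_rot: [0.204, 1.568, -0.201]
contact_force: [0.7, 0.1, -0.8]
opening: 0.0603
```

```bash
python3 -c "
from h import *
goto(.554,-.002,.0483,-15.4)"
```

```text
t 38.33 tcp [ 0.5478 -0.0081  0.143 ] q [-0.15 -0.06  1.87  0.    1.33 -1.46] F [ 0.7  0.1 -0.8] open 0.0603
shift mm [94.7  7.3  5.1] turn [ 0.61 -0.41 -0.07]
M [[-0.007, 0.255, 0.967], [0.003, 0.967, -0.255], [-1.0, 0.001, -0.007]]
```

Call:
arm_command([
  [[0, 0.004, 0.003, 0.6, -0.4, 0, 0.04], [0, 0.002, 0.001, 0, 0, 0, 0.04], [0.01, 0, 0, 0, 0, 0, 0.04], [0.02, 0, 0, 0, 0, 0, 0.04], [0.015, 0, 0, 0, 0, 0, 0.04], [0.01, 0, 0, 0, 0, 0, 0.04], [0, 0, 0, 0, 0, 0, 0.04], [0, 0, 0, 0, 0, 0, 0.04]],
])

```text
t: 39.0
tool_pos: [0.5544, -0.0009, 0.0841]
tool_rot: [0.208, 1.559, -0.206]
contact_force: [0.3, -0.2, -1.4]
opening: 0.0604
```

```bash
python3 -c "
from h import *
goto(.554,-.002,.0483,-15.4)"
```

```text
t 39.0 tcp [ 0.5544 -0.0009  0.0841] q [-0.14  0.02  1.9   0.    1.22 -1.44] F [ 0.3 -0.2 -1.4] open 0.0604
shift mm [35.8 -1.3 -0.2] turn [ 0.28  0.1  -0.09]
M [[0.002, 0.261, 0.965], [0.001, 0.965, -0.261], [-1.0, 0.002, 0.002]]
```

Call:
arm_command([
  [[0.005, -0.001, 0, 0.3, 0, 0, 0.04], [0.01, 0, 0, 0, 0, 0, 0.04], [0.008, 0, 0, 0, 0, 0, 0.04], [0.004, 0, 0, 0, 0, 0, 0.04], [0.003, 0, 0, 0, 0, 0, 0.04], [0.001, 0, 0, 0, 0, 0, 0.04], [0, 0, 0, 0, 0, 0, 0.04]],
])

```text
t: 39.58
tool_pos: [0.5557, -0.0022, 0.0518]
tool_rot: [0.212, 1.555, -0.21]
contact_force: [-0.2, 0.5, -0.5]
opening: 0.0607
```

```bash
python3 -c "
from h import *
goto(.554,-.002,.0483,-15.4)"
```

```text
t 39.58 tcp [ 0.5557 -0.0022  0.0518] q [-0.14  0.07  1.92  0.    1.15 -1.44] F [-0.2  0.5 -0.5] open 0.0607
shift mm [ 3.5 -0.3 -1.7] turn [-0.04  0.29 -0.12]
M [[0.005, 0.266, 0.964], [0.001, 0.964, -0.266], [-1.0, 0.002, 0.005]]
```

Call:
arm_command([
  [[0.003, 0, -0.001, 0, 0.3, 0, 0.04], [0.002, 0, 0, 0, 0, 0, 0.04], [0.001, 0, 0, 0, 0, 0, 0.04], [0, 0, 0, 0, 0, 0, 0.04]],
])

```text
t: 39.92
tool_pos: [0.5555, -0.0018, 0.0483]
tool_rot: [0.213, 1.56, -0.209]
contact_force: [0.3, -0.5, -0.8]
opening: 0.0605
```

Call:
arm_command([
  [[0, 0, 0, 0, 0, 0, 0.05], [0, 0, 0, 0, 0, 0, 0.065], [0, 0, 0, 0, 0, 0, 0.075], [0, 0, 0, 0, 0, 0, 0.085], [0, 0, 0, 0, 0, 0, 0.085], [0, 0, 0, 0, 0, 0, 0.085], [-0.01, 0, 0, 0, 0, 0, 0.085], [-0.02, 0, 0, 0, 0, 0, 0.085], [-0.03, 0, 0, 0, 0, 0, 0.085], [-0.03, 0, 0, 0, 0, 0, 0.085], [-0.02, 0, 0, 0, 0, 0, 0.085], [0, 0.03, 0, 0, 0, 0, 0.085], [0, 0.04, 0, 0, 0, 0, 0.085], [0, 0.04, 0, 0, 0, 0, 0.085], [0, 0.04, 0, 0, 0, 0, 0.085], [0, 0.04, 0, 0, 0, 0, 0.085], [0, 0.04, 0, 0, 0, 0, 0.085], [0, 0.02, 0, 0, 0, 0, 0.085], [0, 0, 0, 0, 0, 0, 0.085], [0, 0, 0, 0, 0, 0, 0.085]],
])

```text
t: 41.58
tool_pos: [0.6278, 0.249, 0.1778]
tool_rot: [0.219, 1.546, -0.21]
contact_force: [-0.1, -0.5, -0.4]
opening: 0.0851
```

```bash
python3 -c "
from h import *
im=snap('top','t5');im2=snap('side','s5')
for t,z in(('alu_long',.0575),('alu_short',.0575),('oak_long',.0695),('oak_short',.0695)):
  print(t,mrect('top',t,z),*[[w(c,r['at']).round(4) for r in mark_of(c,t)] for c in('top','side')])
a=cv2.resize(cv2.imread('pics/t5.png')[140:260,240:420],(600,400),interpolation=cv2.INTER_CUBIC)
cv2.imwrite('pics/c5.png',a)
cv2.imwrite('pics/c6.png',cv2.resize(cv2.imread('pics/s5.png')[110:220,200:340],(764,600),interpolation=cv2.INTER_CUBIC))"
```

```text
alu_long None [] [array([ 0.5406, -0.2987,  0.0311]), array([ 0.553 , -0.0021,  0.0386])]
alu_short None [] [array([ 0.5523, -0.0034,  0.0347])]
oak_long (0.88, array([ 539.6, -302.5]), array([182.3,  62.4]), 2.3) [array([ 0.5417, -0.3004,  0.0369])] [array([ 0.5406, -0.3005,  0.0397])]
oak_short (0.85, array([554.2,  -3.9]), array([118.3,  63.3]), -14.6) [array([ 0.5571, -0.007 ,  0.0458])] [array([ 0.5579, -0.0012,  0.0408]), array([ 0.5355, -0.3   ,  0.0043])]
```

View pics/c5.png

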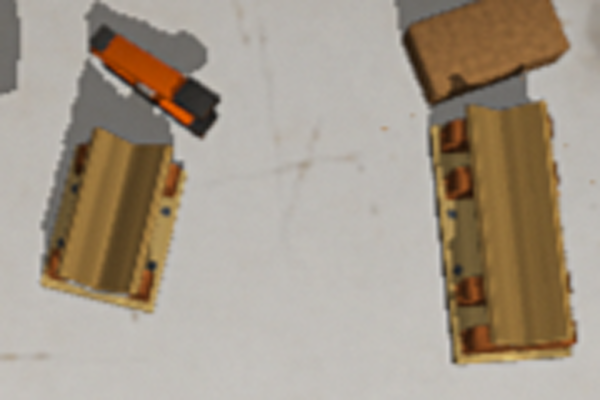

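View pics/c6.png

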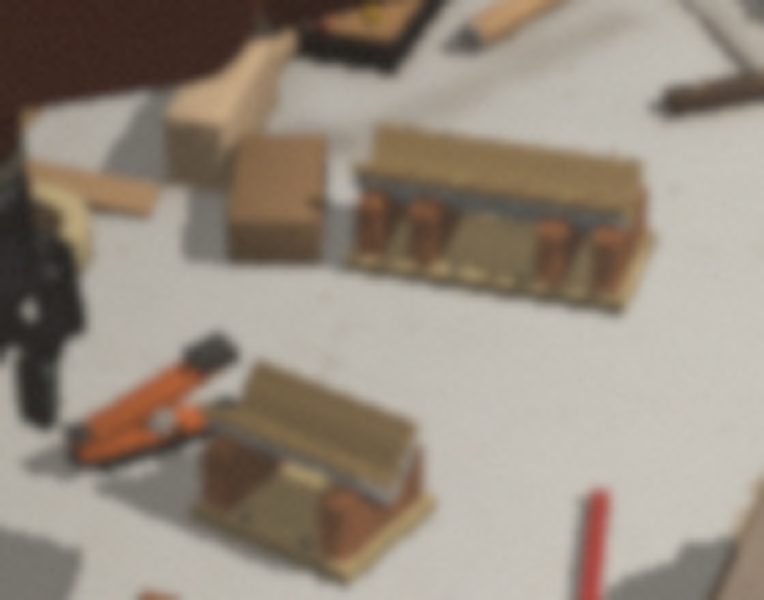

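Both mouldings are nested: the short stack is at about (150,215) in the top crop and the long one at about (515,225). In the side view the aluminium legs lie flat under the oak along their full length. The gripper is open and clear, so I'll hand in.

```bash
python3 -c "
from station import *
print(finish_job())"
```

```text
the job is handed in; nothing more can be done
None
```

I swapped the two angles by parking alu_long in the middle rack notch. I then laid each oak moulding into the angle of its own length, released everything and handed the job in at about 42 s of the 118 s allowed.

**Last checks:**
- **Long stack:** oak_long is at about (539.6, −302.5) mm at 2.3°. That compares with alu_long at about (540.4, −302.7) mm at 2.5° and cradle_long centred near x 535–539 mm.
- **Short stack:** oak_short is at about (554.2, −3.9) mm at −14.6°. That compares with alu_short at about (555, −2.6) mm at −15.4° and cradle_short near (551, −3.5) mm.
- **Seating:** each piece was let go at the tool height for full seating, to within about 1 mm, and the pictures show the legs lying flat on the legs.
- **Gripper:** it is open and clear of everything. The force readings taken after each move stayed under 2 N.

**Disagreements:**
- In the last top view the networks no longer found the angles, because the oak covers them. The angle positions above were measured before the mouldings went in; the side camera still found both angles in place.
- The direct height and across readings for the seated oaks scattered by several mm (short oak 41–46 mm, expected about 38; up to 4 mm off centre across). I treated this as network error, because the pictures and release heights agree with full seating, but no accurate measurement of the seating confirms it.

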